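# Show the green-capped sample tube to the inspection camera

### The arm

A 6-joint arm with a two-finger parallel gripper is mounted at the origin on a cart in front of the work surface, level with it; the furniture and walls round the work are solid. World frame = base frame: x ahead of the robot, y to its left, z up, the work surface at z = 0. Lengths are in mm, angles in rad, forces in N, time in s.
With the tool pointing down it reaches from about 300 to 775 mm from the base axis. Payload 14.6 kg.
Tool frame: the origin (TCP) lies midway between the tips of the shut fingers; the grasp point (between the pads) lies 19 mm behind it (manip.hold_point_z is the distance from the TCP to the grasp point, in mm); z points along the fingers, y is the direction in which the jaws open and shut (so a half turn about z gives the same grasp; the last joint's range is limited). The gripper opens to 94 mm and grips with 3 to 60 N. Pads are 16 mm wide; open, the fingers measure 119 mm over their backs; the gripper's body (75 mm by 177 mm) begins 78 mm behind the grasp point.
Start: joints at [-1.369, 0.3, 1.521, -0, 1.321, -0.067], TCP at [146.059, -530.241, 205.446] pointing down, gripper open.
Joint ranges: [-3.03, 3.03], [-0.79, 2.21], [0.23, 2.52], [-1.04, 4.18], [0, 3.07], [-2.55, 2.55]. Speed limits (rad/s): [2.22, 2.22, 2.57, 3.14, 3.14, 3.14].

### API

Orientations are given as [roll, pitch, yaw] about the fixed x, y, z axes, in that order (R = Rz(yaw) Ry(pitch) Rx(roll)).
In Python, from cell import manip gives the robot as it stands.
- The arm moves only by the shell command python3 -m crank 'ROWS' [OPENING] [FORCE]. ROWS is JSON, a list of rows, each an object with "offset": the shift along the world's x, y, z in m, a list of three; "spin": the turn about the world's z in degrees. In form: [{"offset": [dx, dy, dz], "spin": spin}, ...]. A call has exactly 8 rows; each row is the pose to reach, as a shift and turn from the pose measured when the call began; what a row does not reach only later rows make up. A row lasts 1/12 s, in which the tool goes at most 41.7 mm and 7.16 degrees, less where a joint would pass 70% of its speed; a pose out of reach is approached as far as the arm can. A call with a gripper value outside its range is refused whole. OPENING is the opening, from 0 (shut) to 1 (fully open), set as the call begins (- or left out, the last holds). The fingers move at their own pace and stop on an object; FORCE is the grip in N (left out, the last holds). Time passes only in rows, so rows that repeat a pose let the fingers close, or fill a call up. It gives the time, the measured TCP pose, the force and the opening at its end, in the units of the state.
- manip.read_state(): the state, without advancing time (a new reading comes with each control period).
- manip.camera(name): name is "side" or "top" or "wrist"; returns a dict with "pixels" (420x560x3 uint8, red, green, blue), "fx", "fy", "cx", "cy" (pixels), "extrinsics" (4x4, takes a point from world to camera coordinates); the wrist camera has in their place "hand_eye" (4x4, takes a point from camera to tool coordinates, whose origin is the TCP and whose axes are the flange's). Camera axes: x right, y down, z forward; pixel columns grow to the right and rows downward; lengths in mm; the calibration is good to about 2 mm. The wrist camera is an equidistant fisheye: a pixel r from the principal point sees the ray r / f radians off the axis. A picture is of the moment at which its call begins: read the wrist's pose just before it. There is no depth.
- manip.sign_off(): hands the job in, once; it reports no verdict.
Trained networks look in a picture, given as the dict that the camera call returned (one of the last four; its "shot" number tells which), for a name from the list of things; names that differ only in an ending like _2 or _b are one class to them, and where a whole thing is asked for, a point or a joint stands for the part that bears it (a point fixed in the world has none). Each returns a list of dicts, best first, with "conf" (0 to 1); they miss things now and then, are a little off and sometimes report something else, mostly with a low value. They report only what shows in the picture. A call takes as long as a camera call.
- manip.search_frame(picture, name): "location" ([x, y, z] in mm, in world coordinates, good to about 4 mm: the middle of the surface that is visible of it).
- manip.masks_of(picture, name): "mask" (420x560 bool, what is visible of it).
The state is a dict: "clock": time; "joints": joint angles; "qd": joint speeds; "effort": joint torques, N m; "eef_pos": TCP position; "eef_rot": TCP orientation; "wrist_force": force on the tool from outside, world axes, zero at the start; "moment": the same for the moment, N m; "finger_gap": finger opening in mm.
Only numpy, scipy, OpenCV 4.12 (cv2) and the standard library are available. Lean on these libraries where they do the work, as an engineer would, in place of code of your own. Each camera call takes 0.05 s, during which the arm holds its last target. There are 200 camera calls.

### The job

Take the green-capped sample tube out of the rack by its cap and hold it up to the inspection camera: cap end upward, the middle of its label at the camera's point of sharp focus (11 cm straight in front of the lens), and the tube leaning so that it lies square across the camera's line of sight, in the vertical plane of that line. Leave the other tubes in the rack, the jar and the pen where they are and do not touch the camera or its stand. Finish while still holding the tube there, steady in the air; do not put it down or let go.

Things in the scene. Friction and masses are not known exactly. Their poses are not given: they have to be found in the camera images.
- green_tube: closed sample tube, green screw cap. 75 mm tall: clear shaft 13 mm thick, cap 16 mm across from 58 to 75 mm above the origin; 11 g or a little more. Origin: middle of its bottom end; z runs up the tube to the cap. The tube to show. Stands loosely upright in one of three holes of the rack, bottom 4 mm above the bench, cap just above the rack's top plate; pull it straight up.
- green_tube_label (a point): the middle of the green-capped tube's label: on the tube's axis, 36 mm above its bottom (22 mm below the cap's lower edge)
- purple_tube: closed sample tube, purple screw cap. 75 mm tall: clear shaft 13 mm thick, cap 16 mm across from 58 to 75 mm above the origin; 11 g or a little more. Origin: middle of its bottom end; z runs up the tube to the cap. It stays in the rack.
- red_tube: closed sample tube, red screw cap. 75 mm tall: clear shaft 13 mm thick, cap 16 mm across from 58 to 75 mm above the origin; 11 g or a little more. Origin: middle of its bottom end; z runs up the tube to the cap. It stays in the rack.
- rack: orange-brown tube rack, fixed, left or right of the camera stand; 56 x 167 x 72 mm. Origin: centre of underside, z up. Floor 4 mm thick; top plate 58 to 62 mm up with 16 mm square holes, rows at x = -14, +14 mm, columns at y = -62, -31, 0, 31, 62 mm; end walls 72 mm high at y = -80, +80 mm. The three tubes stand in holes (-14, -31), (-14, 31), (14, 0) mm in any order
- camera_stand: fixed stand: grey base plate 90 x 10 mm, from x = -30 to +230 mm in its frame; post 18 mm thick, 345 mm high at x = 195 mm carries the camera. Origin: on the bench under the plate's yellow target mark; the focus point is straight above it, 200 mm over the bench. z up; x points level from mark to post. The camera looks along -x, to the robot's side, 30 degrees downward
- camera_head: the camera, fixed on the stand: black ring light 58 mm across round the lens, blue body behind, 95 mm long. Origin: middle of the lens front, 255 mm over the bench. Looks along its -x, 30 degrees below level. y is level; z is square to the line of sight in its vertical plane, up and leaning 30 degrees to the robot's side: the tube's axis, bottom to cap, must point along this z
- focus_point (a point): the camera's point of sharp focus, in free air: 110 mm in front of the lens on the line of sight, 200 mm above the bench, straight above the yellow mark
- cell_jar: small white capped jar, 27 mm across, 51 mm tall, loose on the bench between rack and stand; origin: centre of its underside. A bystander
- pen: red pen, 145 x 12 x 9 mm, loose on the bench between rack and stand, pointing roughly away from the robot; origin: middle of its underside, long axis y. A bystander

How it is judged:
By the outcome, as a careful person would: the job done as asked, in the order asked, and still so for the second after the job is handed in, while the arm keeps its last pose, push and grip.
It also fails if it takes over 32 s, if anything falls off the work surface, if the arm or the gripper's body presses on something with over 40 N, if the wrist force passes 120 N, or if a joint passes its speed limit or range.

## Working session

There is one attempt and no reset: what is moved stays moved. The work goes in short steps, Python scripts to look and compute and a shell command to move; the robot and the scene stay as the last step left them, time stands still between calls to the robot, and variables do not carry over. Pictures are saved under pics/ and viewed, about 8 in all and at most 12, crops included, and the job is handed in when it is done.

```bash
ls; mkdir -p pics
cat > h.py <<'E'
import numpy as np, cv2
from scipy.spatial.transform import Rotation as R
from cell import manip
def save(p,n): cv2.imwrite(f'pics/{n}.png', p['pixels'][:,:,::-1])
def proj(p,X):
    X=np.atleast_2d(X); c=X@p['extrinsics'][:3,:3].T+p['extrinsics'][:3,3]
    return np.c_[p['fx']*c[:,0]/c[:,2]+p['cx'], p['fy']*c[:,1]/c[:,2]+p['cy']]
def ray(p,uv):
    E=p['extrinsics']; d=np.array([(uv[0]-p['cx'])/p['fx'],(uv[1]-p['cy'])/p['fy'],1.])
    return -E[:3,:3].T@E[:3,3], E[:3,:3].T@d
def atz(p,uv,z):
    o,d=ray(p,uv); return o+d*(z-o[2])/d[2]
E
python3 - <<'E'
from h import *
np.set_printoptions(precision=1,suppress=True)
s=manip.read_state(); print(s['clock'],s['eef_pos'],s['eef_rot'],s['finger_gap'])
ims=[]
for c in('side','top'):
    p=manip.camera(c); save(p,c+'0'); ims.append(p['pixels'])
    E=p['extrinsics']; print(c,-E[:3,:3].T@E[:3,3],E[2,:3],p['fx'])
    for n in ['green_tube','purple_tube','red_tube','rack','camera_stand','camera_head','cell_jar','pen']:
        r=manip.search_frame(p,n)[:2]; print(n,[(np.array(q['location']),round(q['conf'],2)) for q in r])
E
```

```text
pics
0.0 [ 146.  -530.   204.9] [-3.1 -0.   0.3] 94.3884451678947
side [  90.6 -733.   592.3] [ 0.5  0.8 -0.5] 485.06961278140085
green_tube [(array([ 441.1, -211.9,   64.3]), 0.66)]
purple_tube [(array([ 456.1, -274.5,   67.5]), 0.65)]
red_tube [(array([ 477. , -235.5,   80.2]), 0.49), (array([670.8, 164.8, 287.3]), 0.16)]
rack [(array([ 452.5, -253.2,   38.4]), 0.76), (array([727.2, 178. , 252.6]), 0.37)]
camera_stand [(array([726.5, 177.7, 252.3]), 0.63)]
camera_head [(array([667.9, 168.2, 285.4]), 0.6)]
cell_jar [(array([580.8,  -3.7,  30.5]), 0.85)]
pen [(array([446.2, -45.5,  11.4]), 0.48)]
top [ 469.    -4.4 1001.2] [ 0.1 -0.  -1. ] 390.5162227716809
green_tube [(array([ 443.5, -210.8,   77.4]), 0.4)]
purple_tube [(array([ 456. , -268.7,   76.1]), 0.39)]
red_tube [(array([ 477.6, -230.8,   77.6]), 0.6)]
rack [(array([ 467. , -233.7,   60.8]), 0.73)]
camera_stand [(array([659. , 173.7,  10.8]), 0.75)]
camera_head [(array([673.4, 176.4, 288.6]), 0.58)]
cell_jar []
pen [(array([443.1, -20.3,   8.8]), 0.67)]
```

View pics/side0.png

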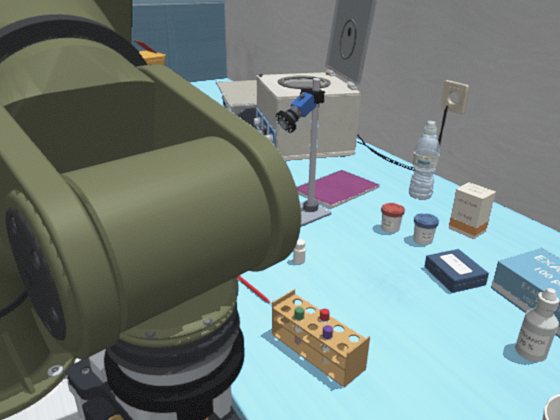

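View pics/top0.png

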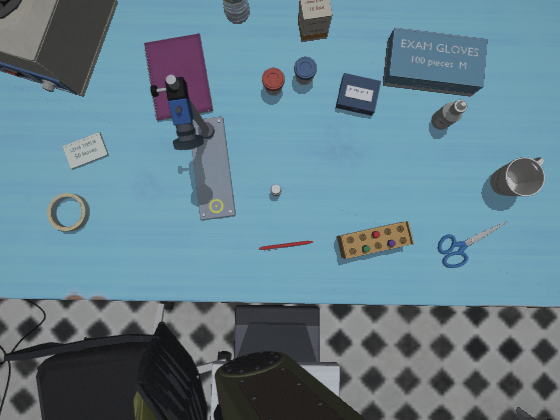

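Run:
```python
from h import *
np.set_printoptions(precision=1,suppress=True)
p=manip.camera('top'); I=p['pixels']; hsv=cv2.cvtColor(I,cv2.COLOR_RGB2HSV)
C={}
for n in ['green','purple','red']:
    m=manip.masks_of(p,n+'_tube')
    if m: v,u=np.nonzero(m[0]['mask']); C[n]=atz(p,(u.mean(),v.mean()),79); print(n,len(u),C[n])
y=(hsv[...,0]>22)&(hsv[...,0]<36)&(hsv[...,1]>110)&(hsv[...,2]>100); y[:195]=0;y[220:]=0;y[:,:200]=0;y[:,235:]=0
v,u=np.nonzero(y); mk=atz(p,(u.mean(),v.mean()),10); print('mark',len(u),(u.min()+u.max())/2,(v.min()+v.max())/2,mk)
g=(hsv[...,1]<70)&(hsv[...,2]>70); g[:110]=0; g[230:]=0; g[:,:180]=0; g[:,250:]=0
for n,z in [('camera_stand',10),('rack',66)]:
    m=manip.masks_of(p,n)[0]['mask'].astype(np.uint8)
    v,u=np.nonzero(m); W=np.array([atz(p,q,z)[:2] for q in zip(u,v)]).astype(np.float32)
    r=cv2.minAreaRect(W); print(n,r, cv2.boxPoints(r).tolist())
v,u=np.nonzero(g); W=np.array([atz(p,q,10)[:2] for q in zip(u,v)]).astype(np.float32)
from scipy import ndimage
m=manip.masks_of(p,'camera_stand')[0]['mask']
c=I.copy(); c[m]=c[m]//2+np.array([127,0,0],np.uint8)
a=cv2.resize(c[60:230,130:270],None,fx=3.4,fy=3.4); b=cv2.resize(I[210:270,320:430],(476,260)); 
cv2.imwrite('pics/c1.png',a[:,:,::-1])
q=manip.camera('side'); print('mark side', proj(q,mk))
d=C['green']-C['purple']; print('rack yaw',np.degrees(np.arctan2(-d[0],d[1])),np.hypot(*d[:2]))
for nm in ('top','side'):
  h=manip.search_frame(p if nm=='top' else q,'camera_head')[0]['location']; d=np.array(h)-mk; print('head dir',h,np.degrees(np.arctan2(d[1],d[0])))
```

```text
green 34 [ 442.1 -206.9   79. ]
purple 43 [ 456.4 -266.4   79. ]
red 1634 [ 463.9 -228.2   79. ]
mark 41 216.0 205.5 [542.5 158.9  10. ]
camera_stand ((701.9080810546875, 199.17724609375), (404.7427978515625, 147.75650024414062), 23.10753631591797) [[486.77880859375, 187.7059326171875], [544.76708984375, 51.80396270751953], [917.037353515625, 210.6485595703125], [859.049072265625, 346.550537109375]]
rack ((463.71337890625, -232.57708740234375), (58.679222106933594, 178.01422119140625), 13.143359184265137) [[414.9031677246094, -152.57305908203125], [455.3815002441406, -325.924072265625], [512.5235595703125, -312.58111572265625], [472.0452575683594, -139.2301025390625]]
mark side [[249.7 231.7]]
rack yaw 13.442982184798046 61.15714543835998
head dir [671.3, 175.1, 289.4] 7.164964520567113
head dir [669.0, 166.9, 283.6] 3.6147839944947857
```

View pics/c1.png

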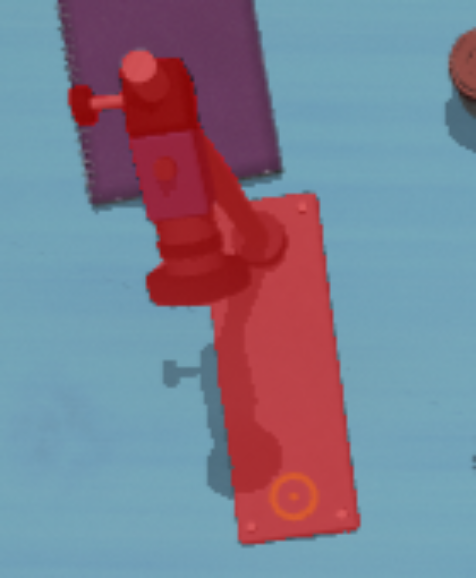

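```bash
cat > fit.py <<'E'
from h import *
from scipy.optimize import least_squares
def stand_pts(t,P):
    c,s=np.cos(t[2]),np.sin(t[2]); return np.c_[t[0]+c*P[:,0]-s*P[:,1], t[1]+s*P[:,0]+c*P[:,1], P[:,2]]
E
python3 - <<'E'
from fit import *
np.set_printoptions(precision=1,suppress=True)
p=manip.camera('top')
uv=np.array([(294,495),(241,545),(358,525),(317,195),(140,67)])/3.4+[130,60]-.3
P=np.array([(0,0,10),(-30,45,10),(-30,-45,10),(230,-45,10),(195,0,345)],float)
r=least_squares(lambda t:(proj(p,stand_pts(t,P))-uv).ravel(),[540,160,.1],x_scale=[1,1,.01]); print('stand',r.x[:2],np.degrees(r.x[2]),r.fun.reshape(-1,2))
C=np.array([(443,-209),(456,-269),(477.5,-232)]); Q=np.array([(-14,31,79),(-14,-31,79),(14,0,79)],float)
r=least_squares(lambda t:(stand_pts(t,Q)[:,:2]-C).ravel(),[460,-235,.2]); print('rack',r.x[:2],np.degrees(r.x[2]),r.fun, stand_pts(r.x,Q))
# rack corners
s=manip.read_state(); T=R.from_euler('xyz',s['eef_rot']).as_matrix(); print(T)
p=manip.camera('wrist'); print(p['hand_eye'],p['fx']); save(p,'w0')
E
```

```text
stand [542.1 157.4] 8.795985894548565 [[ 0.2  0.6]
 [-0.4 -0. ]
 [ 0.4  1. ]
 [-0.3 -1.4]
 [ 0.1 -0.2]]
rack [ 463.4 -235.6] 12.62467668200686 [-0.   0.5  0.5  0.  -0.5 -0.6] [[ 443.  -208.5   79. ]
 [ 456.5 -269.    79. ]
 [ 477.  -232.6   79. ]]
[[ 1.   0.3  0. ]
 [ 0.3 -1.   0. ]
 [ 0.  -0.  -1. ]]
[[  -0.    -1.    -0.3   72.2]
 [   1.    -0.    -0.    -0. ]
 [   0.    -0.3    1.  -179.4]
 [   0.     0.     0.     1. ]] 325.19226210127806
```

```bash
python3 -m crank '[{"offset":[0.03,0.03,0],"spin":0},{"offset":[0.06,0.065,0],"spin":0},{"offset":[0.09,0.095,-0.005],"spin":0},{"offset":[0.12,0.125,-0.01],"spin":0},{"offset":[0.15,0.16,-0.015],"spin":0},{"offset":[0.175,0.19,-0.02],"spin":0},{"offset":[0.2,0.22,-0.025],"spin":0},{"offset":[0.225,0.245,-0.03],"spin":0}]' 0.5 5
```

```text
clock: 2.17
eef_pos: [371.0, -284.4, 175.8]
eef_rot: [3.141, -0.0, 0.269]
wrist_force: [0.6, -0.7, -0.2]
finger_gap: 47.5
```

```bash
python3 -m crank '[{"offset":[0.02,0.022,-0.005],"spin":-1},{"offset":[0.04,0.042,-0.015],"spin":-2},{"offset":[0.06,0.062,-0.025],"spin":-2.8},{"offset":[0.072,0.076,-0.036],"spin":-2.8},{"offset":[0.072,0.076,-0.036],"spin":-2.8},{"offset":[0.072,0.076,-0.036],"spin":-2.8},{"offset":[0.072,0.076,-0.036],"spin":-2.8},{"offset":[0.072,0.076,-0.036],"spin":-2.8}]' 0.4 5
cat >> h.py <<'E'
def wcam(p,s):
    "returns camera-to-world R,t"
    T=np.eye(4); T[:3,:3]=R.from_euler('xyz',s['eef_rot']).as_matrix(); T[:3,3]=s['eef_pos']
    return T@p['hand_eye']
def wray(p,M,uv):
    d=np.array([uv[0]-p['cx'],uv[1]-p['cy']])/p['fx']; r=np.linalg.norm(d)
    v=np.r_[d/r*np.sin(r),np.cos(r)]; return M[:3,3],M[:3,:3]@v
def wproj(p,M,X):
    c=(np.atleast_2d(X)-M[:3,3])@M[:3,:3]; rho=np.hypot(c[:,0],c[:,1]); th=np.arctan2(rho,c[:,2])
    return np.c_[p['cx']+p['fx']*th*c[:,0]/rho, p['cy']+p['fy']*th*c[:,1]/rho]
E
python3 - <<'E'
from h import *
np.set_printoptions(precision=1,suppress=True)
s=manip.read_state(); p=manip.camera('wrist'); save(p,'w1'); M=wcam(p,s); print(s['clock'],s['eef_pos'],s['eef_rot'],M[:3,3])
I=p['pixels'].copy()
for n in ['green','purple','red']:
    for q in manip.masks_of(p,n+'_tube')[:1]:
        v,u=np.nonzero(q['mask']); o,d=wray(p,M,(u.mean(),v.mean())); print(n,len(u),u.mean(),v.mean(),u.min(),u.max(),v.min(),v.max(),'z73:',o+d*(73-o[2])/d[2])
    for q in manip.search_frame(p,n+'_tube')[:1]: print(q['location'],q['conf'])
for X in [(443,-208.5,79),(456.5,-269,79),(477,-232.6,79)]:
    uv=wproj(p,M,X)[0]; cv2.circle(I,(int(uv[0]),int(uv[1])),3,(255,255,0),-1)
cv2.imwrite('pics/w1.png',I[:,:,::-1])
E
```

```text
clock: 2.83
eef_pos: [442.7, -209.3, 140.4]
eef_rot: [3.14, -0.001, 0.219]
wrist_force: [-0.4, -0.6, 0.2]
finger_gap: 37.9
2.8333 [ 442.7 -209.3  140.4] [ 3.1 -0.   0.2] [ 512.9 -193.4  319.9]
green 413 276.7215496368039 217.04358353510895 267 287 205 229 z73: [ 444.  -208.9   73. ]
[451.6, -207.2, 76.5] 0.77
purple 419 352.7326968973747 215.47732696897376 341 364 204 227 z73: [ 458.4 -268.2   73. ]
[458.2, -265.6, 78.9] 0.66
red 406 315.9802955665025 181.71428571428572 305 327 170 193 z73: [ 478.2 -232.4   73. ]
[462.7, -270.2, 78.9] 0.62
```

View pics/w1.png

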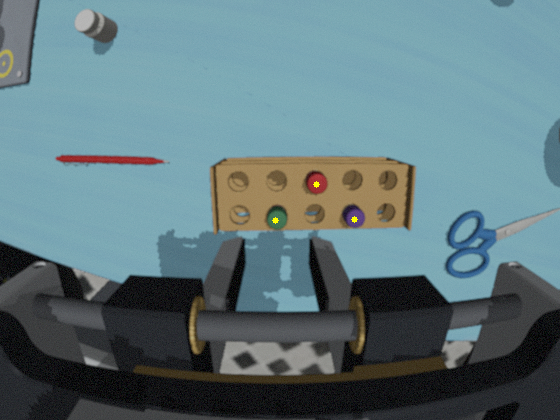

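```bash
python3 -m crank '[{"offset":[0.0005,0,-0.015],"spin":0.5},{"offset":[0.001,0.0005,-0.03],"spin":0.5},{"offset":[0.001,0.0005,-0.045],"spin":0.5},{"offset":[0.001,0.0005,-0.06],"spin":0.5},{"offset":[0.001,0.0005,-0.07],"spin":0.5},{"offset":[0.001,0.0005,-0.075],"spin":0.5},{"offset":[0.001,0.0005,-0.075],"spin":0.5},{"offset":[0.001,0.0005,-0.075],"spin":0.5}]' 0.4 6
python3 -m crank '[{"offset":[0,0,0],"spin":0},{"offset":[0,0,0],"spin":0},{"offset":[0,0,0],"spin":0},{"offset":[0,0,0],"spin":0},{"offset":[0,0,0],"spin":0},{"offset":[0,0,0],"spin":0},{"offset":[0,0,0],"spin":0},{"offset":[0,0,0],"spin":0}]' 0.05 6
```

```text
clock: 3.85
eef_pos: [444.1, -208.2, 65.3]
eef_rot: [3.141, -0.001, 0.228]
wrist_force: [0.5, 0.1, -0.2]
finger_gap: 37.5
clock: 4.52
eef_pos: [444.3, -208.4, 65.6]
eef_rot: [3.14, -0.001, 0.228]
wrist_force: [0.2, -0.1, 6.1]
finger_gap: 15.8
```

```bash
python3 -m crank '[{"offset":[0,0,0.006],"spin":0},{"offset":[0,0,0.015],"spin":0},{"offset":[0,0,0.03],"spin":0},{"offset":[0,0,0.05],"spin":0},{"offset":[0,0,0.07],"spin":0},{"offset":[0,0,0.09],"spin":0},{"offset":[0,0,0.1],"spin":0},{"offset":[0,0,0.1],"spin":0}]' - 6
python3 - <<'E'
from h import *
np.set_printoptions(precision=1,suppress=True)
s=manip.read_state(); q=manip.camera('side'); save(q,'s2'); 
cv2.imwrite('pics/s2c.png',cv2.resize(q['pixels'][190:400,200:420],(770,735)).astype(np.uint8)[:600,:,::-1])
m=manip.masks_of(q,'green_tube'); print([(x['conf'],x['mask'].sum()) for x in m])
print(proj(q,np.array(s['eef_pos'])),s['eef_pos'])
E
```

```text
clock: 5.18
eef_pos: [445.0, -208.7, 168.0]
eef_rot: [3.138, -0.004, 0.228]
wrist_force: [0.4, -0.0, -0.2]
finger_gap: 15.9
[(0.69, np.int64(309))]
[[301.2 263.2]] [ 445.  -208.7  168. ]
```

View pics/s2c.png

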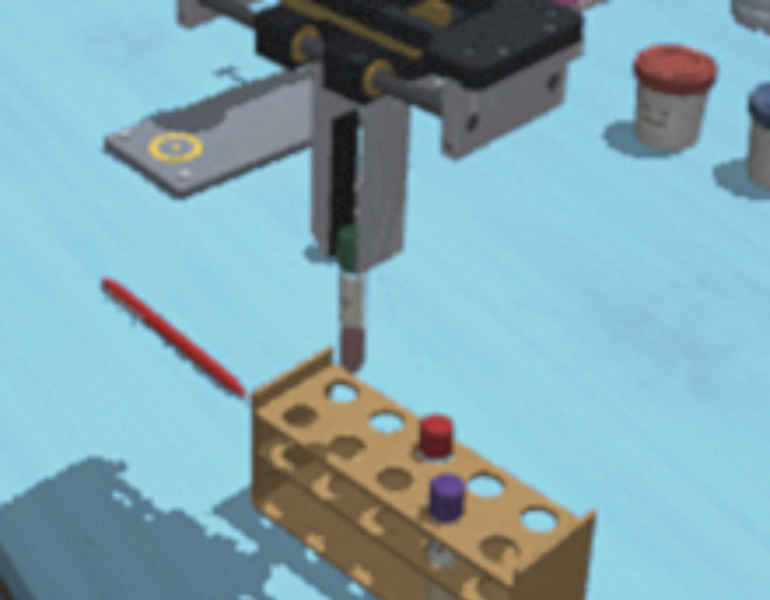

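```bash
python3 -m crank '[{"offset":[0.016,0.004,0],"spin":0},{"offset":[0.036,0.009,0],"spin":0},{"offset":[0.058,0.0135,0],"spin":0},{"offset":[0.058,0.0135,-0.01],"spin":0},{"offset":[0.058,0.0135,-0.025],"spin":0},{"offset":[0.058,0.0135,-0.045],"spin":0},{"offset":[0.058,0.0135,-0.063],"spin":0},{"offset":[0.058,0.0135,-0.063],"spin":0}]' - 6
python3 -m crank '[{"offset":[-0.008,-0.002,0],"spin":0},{"offset":[-0.014,-0.003,0],"spin":0},{"offset":[-0.019,-0.0045,0],"spin":0},{"offset":[-0.024,-0.0055,0],"spin":0},{"offset":[-0.029,-0.0067,0],"spin":0},{"offset":[-0.034,-0.0078,0],"spin":0},{"offset":[-0.038,-0.0087,0],"spin":0},{"offset":[-0.038,-0.0087,0],"spin":0}]' - 6
python3 - <<'E'
from h import *
q=manip.camera('side'); save(q,'s3'); 
cv2.imwrite('pics/s3c.png',cv2.resize(q['pixels'][230:400,220:420],(800,680))[:600,:,::-1])
E
```

```text
clock: 5.95
eef_pos: [499.5, -193.8, 97.4]
eef_rot: [-3.138, 0.005, 0.228]
wrist_force: [-0.3, -0.5, -0.7]
finger_gap: 16.4
clock: 6.62
eef_pos: [460.9, -202.8, 97.7]
eef_rot: [-3.138, 0.005, 0.228]
wrist_force: [0.2, 0.7, 0.3]
finger_gap: 15.8
```

View pics/s3c.png

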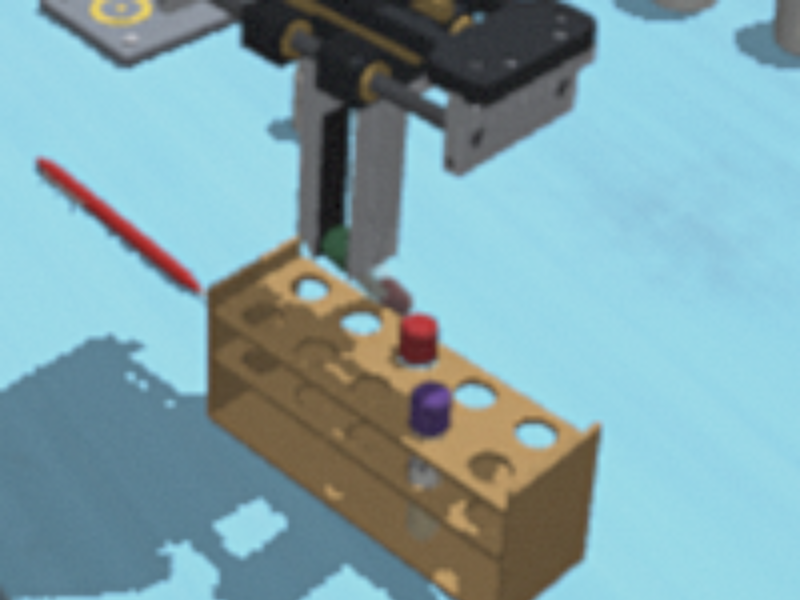

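```bash
python3 -m crank '[{"offset":[0,0,0.01],"spin":0},{"offset":[0,0,0.025],"spin":0},{"offset":[0,0,0.045],"spin":0},{"offset":[0,0,0.065],"spin":0},{"offset":[0,0,0.08],"spin":0},{"offset":[0,0,0.09],"spin":0},{"offset":[0,0,0.09],"spin":0},{"offset":[0,0,0.09],"spin":0}]' - 12
cat > tilt.py <<'E'
from h import *
np.set_printoptions(precision=1,suppress=True)
def measure(p,s,name=None,half=35):
    """tube pixels: rays meet the plane through TCP square to the jaw axis; also plot expected"""
    Rm=R.from_euler('xyz',s['eef_rot']).as_matrix(); ey=Rm[:,1]; t=np.array(s['eef_pos'])
    m=manip.masks_of(p,'green_tube')
    if not m: print('none'); return
    mk=m[0]['mask']; v,u=np.nonzero(mk)
    ex=np.array([-ey[1],ey[0],0]); ex*=np.sign(ex[0]); o,_=ray(p,(0,0))
    A=[]
    for q in zip(u,v):
        o,d=ray(p,q); X=o+d*((t-o)@ey)/(d@ey); A.append([(X-t)@ex,X[2]-t[2]])
    A=np.array(A); c=A.mean(0); w,V=np.linalg.eigh(np.cov((A-c).T)); a=V[:,1]*np.sign(V[1,1])
    l=(A-c)@a
    print('conf',m[0]['conf'],len(u),'centroid(ex,z rel TCP)',c,'lean deg to -ex',np.degrees(np.arctan2(-a[0],a[1])),'sd',np.sqrt(w),'ends',c+a*l.min(),c+a*l.max(),'len',np.ptp(l))
    if name:
        I=p['pixels'].copy(); e=cv2.Canny(mk.astype(np.uint8)*255,50,100)>0; 
        uc,vc=int(u.mean()),int(v.mean()); 
        a0,b0=max(vc-half,0),max(uc-half,0)
        x=np.hstack([I[a0:vc+half,b0:uc+half],np.where(mk[...,None],[255,0,0],I).astype(np.uint8)[a0:vc+half,b0:uc+half]])
        cv2.imwrite(f'pics/{name}.png',cv2.resize(x,None,fx=5,fy=5,interpolation=cv2.INTER_CUBIC)[:,:,::-1])
E
python3 - <<'E'
from tilt import *
s=manip.read_state(); print(s['eef_pos'],s['eef_rot'])
q=manip.camera('side'); measure(q,s,'s4')
q=manip.camera('top'); measure(q,s)
print(manip.read_state()['eef_pos'])
E
```

```text
clock: 7.33
eef_pos: [461.3, -202.6, 187.7]
eef_rot: [-3.139, 0.005, 0.228]
wrist_force: [0.2, -0.5, -0.8]
finger_gap: 16.2
[ 461.3 -202.6  187.7] [-3.1  0.   0.2]
conf 0.47 177 centroid(ex,z rel TCP) [ 20.3 -21.6] lean deg to -ex 39.142932945735176 sd [ 3.7 24.3] ends [ 44.2 -51.1] [-9.9 15.5] len 85.75322830075773
conf 0.62 42 centroid(ex,z rel TCP) [ 31.4 -46.2] lean deg to -ex -3.8854960815214916 sd [ 4.9 14.9] ends [ 29.6 -72.5] [ 33.3 -18.1] len 54.58061658894049
[ 461.  -202.5  186.7]
```

View pics/s4.png

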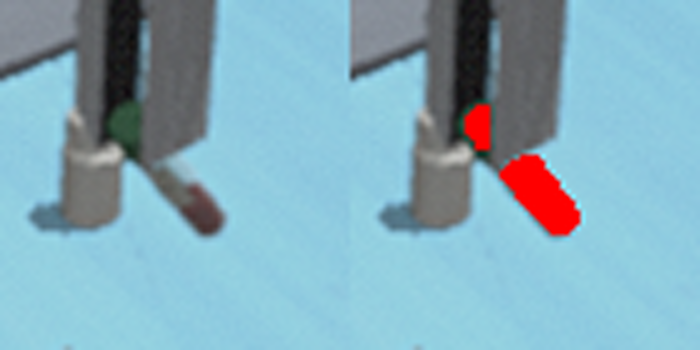

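```bash
python3 -m crank '[{"offset":[-0.025,-0.006,0],"spin":0},{"offset":[-0.055,-0.0125,0],"spin":0},{"offset":[-0.082,-0.019,0],"spin":0},{"offset":[-0.082,-0.019,-0.02],"spin":0},{"offset":[-0.082,-0.019,-0.045],"spin":0},{"offset":[-0.082,-0.019,-0.07],"spin":0},{"offset":[-0.082,-0.019,-0.088],"spin":0},{"offset":[-0.082,-0.019,-0.088],"spin":0}]' - 6
python3 -c "
from h import *
s=manip.read_state();d=np.array(s['eef_pos'])-[444.2,-208.4,0];print(s['eef_pos'],-14+d[0]*.974+d[1]*.225)"
```

```text
clock: 8.2
eef_pos: [377.3, -220.4, 95.4]
eef_rot: [-3.133, 0.01, 0.228]
wrist_force: [-0.7, 0.7, -0.3]
finger_gap: 15.9
[ 377.31882106 -220.4291048    95.39129056] -81.84881686750309
```

```bash
python3 -m crank '[{"offset":[0.005,0.001,0],"spin":0},{"offset":[0.01,0.0023,0],"spin":0},{"offset":[0.014,0.0032,0],"spin":0},{"offset":[0.018,0.004,0],"spin":0},{"offset":[0.02,0.0046,0],"spin":0},{"offset":[0.02,0.0046,0],"spin":0},{"offset":[0.02,0.0046,0],"spin":0},{"offset":[0.02,0.0046,0],"spin":0}]' - 6
python3 - <<'E'
from tilt import *
s=manip.read_state();d=np.array(s['eef_pos'])-[444.2,-208.4,0];print(s['eef_pos'],-14+d[0]*.974+d[1]*.225)
q=manip.camera('side'); measure(q,s,'s5')
E
```

```text
clock: 8.87
eef_pos: [397.3, -215.8, 95.5]
eef_rot: [-3.133, 0.01, 0.228]
wrist_force: [0.4, -0.4, 0.0]
finger_gap: 16.1
[ 397.3 -215.8   95.5] -61.38058539221645
conf 0.56 177 centroid(ex,z rel TCP) [ 15.1 -20.4] lean deg to -ex 32.98405102147432 sd [ 3.7 27.2] ends [ 37.1 -54.3] [-10.2  18.6] len 86.93012102083927
```

View pics/s5.png

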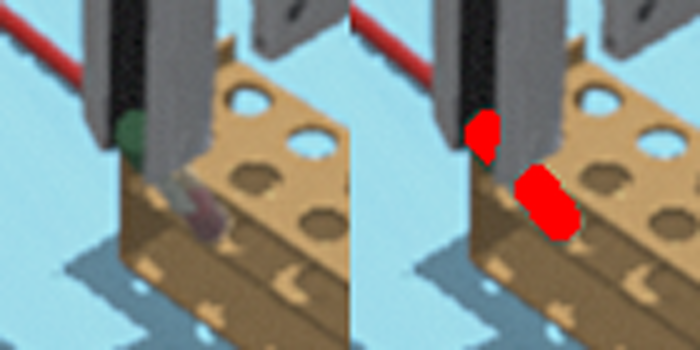

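```bash
python3 -m crank '[{"offset":[-0.01,-0.002,0],"spin":0},{"offset":[-0.022,-0.005,0.005],"spin":0},{"offset":[-0.022,-0.005,0.025],"spin":0},{"offset":[-0.022,-0.005,0.05],"spin":-1},{"offset":[-0.022,-0.005,0.08],"spin":-2},{"offset":[-0.01,0.01,0.105],"spin":-3},{"offset":[0,0.035,0.12],"spin":-4},{"offset":[0.01,0.065,0.125],"spin":-4.3}]' - 15
python3 -m crank '[{"offset":[0.01,0.03,0],"spin":0},{"offset":[0.02,0.065,0],"spin":0},{"offset":[0.03,0.1,0],"spin":0},{"offset":[0.04,0.135,0],"spin":0},{"offset":[0.05,0.17,0],"spin":0},{"offset":[0.06,0.205,0],"spin":0},{"offset":[0.07,0.24,0],"spin":0},{"offset":[0.075,0.26,0],"spin":0}]' - 15
```

```text
clock: 9.63
eef_pos: [407.5, -151.2, 223.0]
eef_rot: [-3.135, 0.007, 0.149]
wrist_force: [0.9, -0.5, 0.2]
finger_gap: 15.7
clock: 10.3
eef_pos: [482.4, 111.2, 222.9]
eef_rot: [-3.135, 0.007, 0.151]
wrist_force: [0.0, -0.8, -0.3]
finger_gap: 15.5
```

```bash
python3 -m crank '[{"offset":[0.003,0.015,0],"spin":0},{"offset":[0.006,0.03,-0.001],"spin":0},{"offset":[0.008,0.039,-0.002],"spin":0.1},{"offset":[0.008,0.039,-0.002],"spin":0.1},{"offset":[0.008,0.039,-0.002],"spin":0.1},{"offset":[0.008,0.039,-0.002],"spin":0.1},{"offset":[0.008,0.039,-0.002],"spin":0.1},{"offset":[0.008,0.039,-0.002],"spin":0.1}]' - 15
python3 - <<'E'
from tilt import *
s=manip.read_state(); print(s['eef_pos'],s['eef_rot'])
q=manip.camera('side'); save(q,'s6'); measure(q,s)
cv2.imwrite('pics/s6c.png',cv2.resize(q['pixels'][50:240,210:400],(600,600),interpolation=cv2.INTER_CUBIC)[:,:,::-1])
w=manip.camera('top'); save(w,'t6')
E
```

```text
clock: 10.97
eef_pos: [490.4, 149.5, 221.0]
eef_rot: [-3.135, 0.007, 0.151]
wrist_force: [0.8, -0.5, -0.1]
finger_gap: 15.8
[490.4 149.5 221. ] [-3.1  0.   0.2]
none
```

View pics/s6c.png

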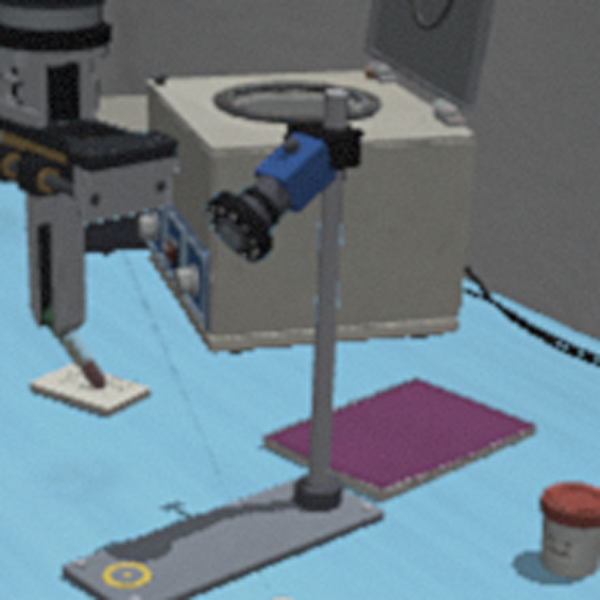

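Run:
```python
from fit import *
from tilt import *
q=manip.camera('side'); p=manip.camera('top')
uvt=np.array([(294,495),(241,545),(358,525),(317,195),(140,67)])/3.4+[130,60]-.3
P=np.array([(0,0,10),(-30,45,10),(-30,-45,10),(230,-45,10),(195,0,345)],float)
uvs=np.array([(128,575),(65,572),(382,517),(337,92),(238,228)])/3.158+[210,50]-.3
S=np.array([(0,0,10),(-30,45,10),(230,-45,10),(195,0,345),(95.3,0,255)],float)
for nm,f in [('side',lambda t:(proj(q,stand_pts(t,S))-uvs).ravel()),('both',lambda t:np.r_[(proj(q,stand_pts(t,S))-uvs).ravel(),(proj(p,stand_pts(t,P))-uvt).ravel()])]:
    r=least_squares(f,[540,160,.1],x_scale=[1,1,.01],loss='soft_l1'); print(nm,r.x[:2],np.degrees(r.x[2]),r.fun.reshape(-1,2).tolist() if nm=='side' else '')
s=manip.read_state(); w=manip.camera('wrist'); M=wcam(w,s); print(s['eef_pos'],s['eef_rot'])
I=w['pixels'].copy(); m=manip.masks_of(w,'green_tube'); print([(x['conf'],x['mask'].sum()) for x in m])
Rm=R.from_euler('xyz',s['eef_rot']).as_matrix(); ey=Rm[:,1]; ex=np.array([-ey[1],ey[0],0]); ex*=np.sign(ex[0]); t=np.array(s['eef_pos'])
H=t+[0,0,7]
for th in (25,30,35):
    a=np.radians(th); ax=-np.sin(a)*ex+np.array([0,0,np.cos(a)]); n=np.cos(a)*ex+np.array([0,0,np.sin(a)])
    B=H-68*ax; print(th,'bottom',wproj(w,M,B)[0],'label',wproj(w,M,H-32*ax)[0],'side bottom',proj(q,B)[0])
    if th==30:
        L=[wproj(w,M,H-(68-h)*ax+sg*6.5*ey)[0] for sg in(-1,1) for h in range(2,60,3)]
if m:
    mk=m[0]['mask']; v,u=np.nonzero(mk); print(u.min(),u.max(),v.min(),v.max(),u.mean(),v.mean())
c=lambda I:cv2.resize(I[190:310,200:360],(800,600),interpolation=cv2.INTER_CUBIC)
I=c(I)
for uv in L: cv2.circle(I,(int((uv[0]-200)*5+2),int((uv[1]-190)*5+2)),2,(255,255,0),-1)
cv2.imwrite('pics/w6.png',I[:,:,::-1])
```

```text
side [542.8 152.2] 10.237389033185636 [[0.8912135679891549, 1.178145227922954], [-0.6461867363986755, -1.1520325062289771], [1.6093031372694213, -2.436939257225333], [0.03660264207576347, -0.06297647606811552], [-2.0547058659236654, 3.303223482685354]]
both [542.7 156.8] 8.983158200533827 
[490.4 150.  220.9] [-3.1  0.   0.2]
[(0.93, np.int64(2190))]
25 bottom [277.4 185.3] label [277.2 218.1] side bottom [239.9 173.9]
30 bottom [277.4 178.9] label [277.2 214.9] side bottom [241.8 172.1]
35 bottom [277.4 172.7] label [277.1 212. ] side bottom [243.6 170.2]
262 290 175 272 276.4849315068493 227.3538812785388
```

View pics/w6.png

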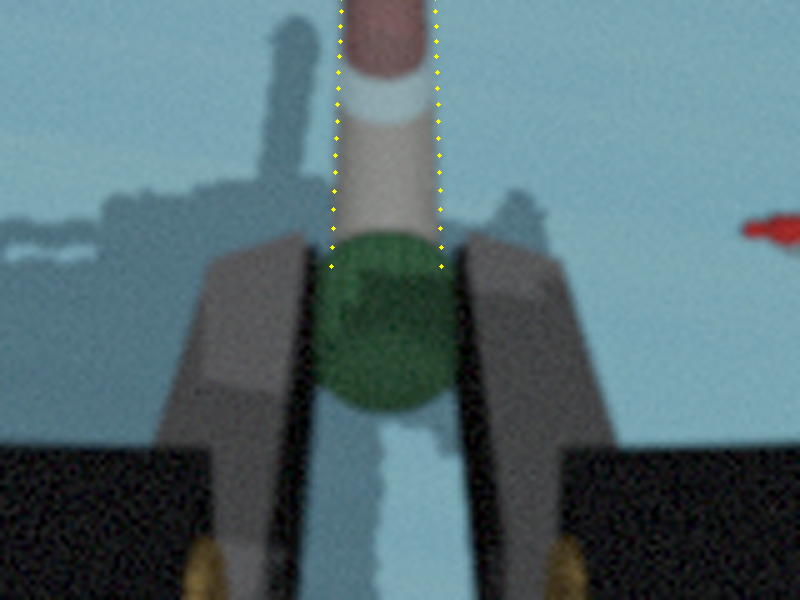

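```bash
cat > wfit.py <<'E'
from tilt import *
from scipy.optimize import least_squares
def run():
    s=manip.read_state(); w=manip.camera('wrist'); M=wcam(w,s); t=np.array(s['eef_pos']); print(s['clock'],t,s['eef_rot'])
    ey=R.from_euler('xyz',s['eef_rot']).as_matrix()[:,1]; ex=np.array([-ey[1],ey[0],0]); ex*=np.sign(ex[0]); ez=np.array([0,0,1.])
    mk=manip.masks_of(w,'green_tube')[0]['mask']; I=w['pixels'].astype(float)
    g=mk&(I[...,1]>I[...,0]*1.25)&(I[...,1]>I[...,2]*1.15); lab,n=__import__('scipy.ndimage').ndimage.label(g); 
    k=np.argmax(np.bincount(lab.ravel())[1:])+1; g=lab==k
    uc=int(round(np.nonzero(g)[1].mean())); cols=slice(uc-2,uc+3)
    def ext(m):
        v=np.nonzero(m[:,cols].sum(1)>=3)[0]; return v.min()-.0,v.max()+.0
    vb=ext(mk)[0]-.5; vc,vt=ext(g); vc-=.5; vt+=.5
    # centre of the cap and of the tube end seen across
    print('v bottom,capedge,captop',vb,vc,vt,'u',uc, 'u tube tip', np.nonzero(mk[int(vb)+5:int(vb)+15])[1].mean())
    def pt(x,h,r):
        th,a,b=x; ax=-np.sin(th)*ex+np.cos(th)*ez; n=np.cos(th)*ex+np.sin(th)*ez
        return t+a*ex+b*ez+(h-68)*ax+r*n
    def v(X): return wproj(w,M,X)[0,1]
    for dome in (0,1):
        def bot(x):
            if not dome: return min(v(pt(x,0,6.5)),v(pt(x,0,-6.5)))
            return min(v(pt(x,6.5-6.5*np.cos(f),6.5*np.sin(f))) for f in np.linspace(-1.57,1.57,25))
        F=lambda x:[bot(x)-vb,v(pt(x,58,8))-vc,v(pt(x,75,-8))-vt]
        r=least_squares(F,[.52,0,7]); x=r.x
        r2=least_squares(lambda y:np.r_[F([y[0],y[1],7])],[.52,0])
        print('dome',dome,'free: th',np.degrees(x[0]),x[1:],'label-tcp (ex,z)',(pt(x,36,0)-t)@ex,(pt(x,36,0)-t)[2],'| b=7: th',np.degrees(r2.x[0]),r2.x[1],r2.fun,'label',(pt([*r2.x,7],36,0)-t)@ex,(pt([*r2.x,7],36,0)-t)[2])
E
python3 -c "from wfit import *; run()"
```

```text
11.3167 [490.4 150.1 220.9] [-3.1  0.   0.2]
v bottom,capedge,captop 174.5 236.5 271.5 u 277 u tube tip 276.0989010989011
dome 0 free: th 35.82477896023294 [-10.1 -15. ] label-tcp (ex,z) 8.585895629636328 -40.948356185479184 | b=7: th 28.740323935159957 -0.7348359378563832 [-0.1 -2.4  2.7] label 14.651386808135468 -21.05785511035708
dome 1 free: th 38.7345625284172 [ -9.2 -12.7] label-tcp (ex,z) 10.787920802297108 -37.63756796771145 | b=7: th 32.14186636446936 -0.8669629139930337 [-0.2 -2.3  2.6] label 16.156845462243478 -20.095468773885415
```

Run:
```python
from tilt import *
w=manip.camera('wrist'); mk=manip.masks_of(w,'green_tube')[0]['mask']; I=w['pixels'].astype(int)
print([(v,int(mk[v].sum())) for v in range(172,240,1) if v<192 or v%6==0])
for v in range(170,200,1): print(v,I[v,275:280].mean(0),end=' ; ')
q=manip.camera('side'); s=manip.read_state(); measure(q,s)
for z in manip.masks_of(q,'green_tube_label')[:1]: print('lab',z['conf'],z['mask'].sum())
```

```text
[(172, 0), (173, 0), (174, 0), (175, 1), (176, 7), (177, 10), (178, 12), (179, 14), (180, 16), (181, 17), (182, 17), (183, 18), (184, 18), (185, 18), (186, 18), (187, 19), (188, 19), (189, 19), (190, 19), (191, 19), (192, 20), (198, 20), (204, 20), (210, 19), (216, 20), (222, 21), (228, 22), (234, 22)]
170 [122.4 165.8 178.2] ; 171 [122.8 167.  178.8] ; 172 [123.6 166.8 178.2] ; 173 [124.  167.4 179. ] ; 174 [121.4 163.4 175.2] ; 175 [120.4 152.6 163.6] ; 176 [118.4 130.6 138.2] ; 177 [115.  102.6 105. ] ; 178 [112.4  88.2  88.8] ; 179 [113.8  89.2  88.8] ; 180 [115.   89.   90.4] ; 181 [113.6  88.8  89.2] ; 182 [114.8  90.   90.4] ; 183 [114.6  89.4  89.8] ; 184 [113.   86.4  87.2] ; 185 [115.2  89.8  90.8] ; 186 [116.2  89.6  89.2] ; 187 [113.8  89.   89. ] ; 188 [115.2  89.2  90.4] ; 189 [114.2  88.8  89.2] ; 190 [116.6  89.8  90.8] ; 191 [115.8  91.   91. ] ; 192 [115.2  89.2  89.8] ; 193 [118.   91.6  92. ] ; 194 [119.   92.4  92. ] ; 195 [117.4  91.4  91.8] ; 196 [111.2  87.4  87.4] ; 197 [108.2  87.8  89. ] ; 198 [107.4  88.6  88.4] ; 199 [106.   87.4  87.8] ; conf 0.45 81 centroid(ex,z rel TCP) [ 20.7 -27.1] lean deg to -ex 32.27546394015706 sd [ 3.  13.3] ends [ 33.8 -47.9] [ 8.1 -7.2] len 48.18573385048366
lab 0.7 126
```

```bash
python3 -m crank '[{"offset":[0.007,0.001,0],"spin":0.2},{"offset":[0.015,0.002,0],"spin":0.2},{"offset":[0.022,0.003,0],"spin":0.2},{"offset":[0.029,0.004,0],"spin":0.2},{"offset":[0.034,0.0045,0],"spin":0.2},{"offset":[0.0366,0.0047,0],"spin":0.2},{"offset":[0.0366,0.0047,0],"spin":0.2},{"offset":[0.0366,0.0047,0],"spin":0.2}]' - 15
python3 - <<'E'
from fit import *
from tilt import *
s=manip.read_state(); print(s['eef_pos'],s['eef_rot'],s['clock'])
q=manip.camera('side'); measure(q,s)
w=manip.camera('wrist'); M=wcam(w,s)
S=[542.4,157.2,np.radians(8.9)]
K=np.array([(0,0,10),(0,0,200),(95.3,0,255),(-30,45,10),(-30,-45,10)]+[(95.3-29*.5*np.cos(f),29*np.sin(f),255+29*.866*np.cos(f)) for f in np.linspace(0,6.28,13)],float); W=stand_pts(S,K)
print('head',[h['location'] for h in manip.search_frame(q,'camera_head')[:1]], 'label',[(h['location'],h['conf']) for n in ('green_tube_label',) for h in manip.search_frame(q,n)[:1]])
def dr(I,uv,o,k):
    I=cv2.resize(I[o[1]:o[3],o[0]:o[2]],None,fx=k,fy=k,interpolation=cv2.INTER_CUBIC)
    for i,x in enumerate(uv): cv2.circle(I,(int((x[0]-o[0]+.5)*k),int((x[1]-o[1]+.5)*k)),2,(255,255,0) if i!=1 else (255,0,255),-1)
    return I
a=dr(q['pixels'],proj(q,W),(225,95,325,245),4); b=dr(w['pixels'],wproj(w,M,W),(170,60,370,260),2)
b=cv2.copyMakeBorder(b,0,200,0,0,cv2.BORDER_CONSTANT); cv2.imwrite('pics/f7.png',np.hstack([a,b])[:,:,::-1])
save(w,'w7')
E
```

```text
clock: 12.33
eef_pos: [527.0, 154.8, 220.7]
eef_rot: [-3.135, 0.007, 0.156]
wrist_force: [0.3, -0.1, 0.5]
finger_gap: 15.8
[527.  154.8 220.7] [-3.1  0.   0.2] 12.3333
conf 0.51 116 centroid(ex,z rel TCP) [ 16.9 -22.9] lean deg to -ex 35.285988499543954 sd [ 3.5 20. ] ends [ 35.6 -49.4] [-8.6 13.2] len 76.68004068421712
head [[670.0, 167.8, 283.1]] label []
```

View pics/f7.png

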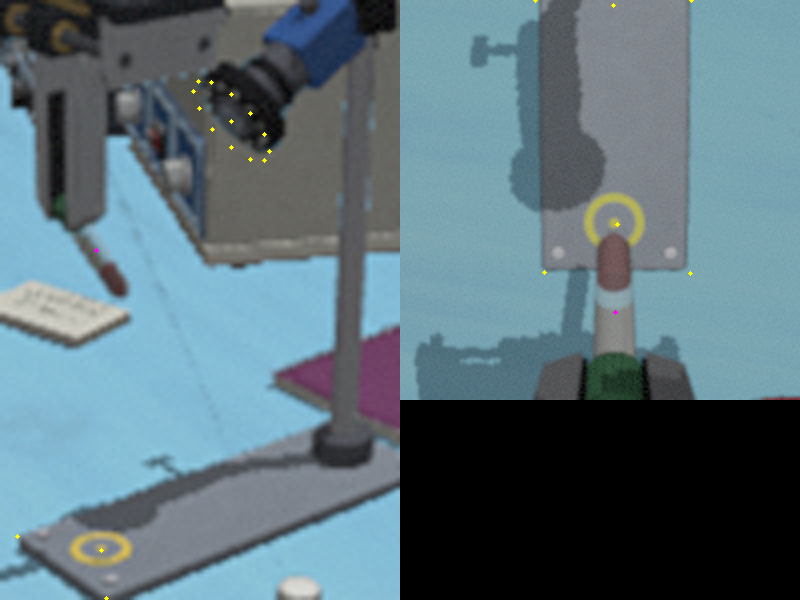

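Run:
```python
from fit import *
from tilt import *
s=manip.read_state(); t=np.array(s['eef_pos']); ey=R.from_euler('xyz',s['eef_rot']).as_matrix()[:,1]; ex=np.array([-ey[1],ey[0],0]); ex*=np.sign(ex[0]); ez=np.array([0,0,1.])
ims=[manip.camera('side') for _ in range(4)]; q=ims[-1]
mk=np.mean([ (manip.masks_of(p,'green_tube') or [{'mask':np.zeros((420,560),bool)}])[0]['mask'] for p in ims],0)
A=np.mean([p['pixels'].astype(float) for p in ims],0)
# synthetic tube silhouettes, compared on the part of the tube below the fingers
def sil(th,a,b,k=8):
    ax=-np.sin(th)*ex+np.cos(th)*ez; u=ey; n=np.cross(ax,u); H=t+a*ex+b*ez; P=[]
    for h in np.linspace(0,58,40):
        r=6.5 if h>6.5 else np.sqrt(max(6.5**2-(6.5-h)**2,0))
        for f in np.linspace(0,6.28,30): P.append(H+(h-68)*ax+r*(np.cos(f)*u+np.sin(f)*n))
    uv=(proj(q,P)+.5)*k; m=np.zeros((150*k,150*k),np.uint8); o=np.array([200,100])*k
    cv2.fillConvexPoly(m,cv2.convexHull((uv-o).astype(np.int32)),1); return cv2.resize(m.astype(np.float32),(150,150),interpolation=cv2.INTER_AREA)
M=mk[100:250,200:350]
zc=proj(q,t-8*ez)[0]; row=int(zc[1]-100)+2
print('sum below',M[row:].sum(), 'rows',[ (r+100,round(float((M[r]*np.arange(200,350)).sum()/max(M[r].sum(),.1)),1),float(M[r].sum())) for r in range(row,row+22)])
best=[]
for th in range(24,41,1):
  for a in (-5,-4,-3,-2,-1,0,1,2,3,4):
    for b in (2,4,6,8,10):
      best.append((np.abs(sil(np.radians(th),a,b,6)[row:]-M[row:]).sum(),th,a,b))
best.sort(); print(best[:12]); print([min(x for x in best if x[1]==th) for th in range(26,40,2)]); print('a=-1,b=6',[x[:2] for x in sorted(best,key=lambda x:x[1]) if x[2]==-1 and x[3]==6])
```

```text
sum below 680.5 rows [(155, 266.4, 7.0), (156, 266.8, 7.0), (157, 266.8, 7.25), (158, 268.3, 6.75), (159, 268.2, 7.0), (160, 269.3, 6.75), (161, 269.0, 7.0), (162, 270.2, 6.75), (163, 269.9, 7.0), (164, 272.5, 7.0), (165, 273.6, 6.75), (166, 272.7, 6.25), (167, 275.6, 5.5), (168, 293.2, 3.0), (169, 312.0, 1.75), (170, 312.0, 1.75), (171, 312.0, 1.75), (172, 312.0, 1.75), (173, 312.0, 1.75), (174, 312.0, 1.75), (175, 312.0, 1.75), (176, 312.0, 1.75)]
[(np.float64(647.388888951391), 30, 0, 10), (np.float64(647.3888889588416), 30, -1, 10), (np.float64(647.3888890556991), 31, -1, 10), (np.float64(647.6388891283423), 32, -2, 10), (np.float64(647.6666666921228), 29, 0, 10), (np.float64(647.7500001192093), 31, -2, 10), (np.float64(648.4166667293757), 33, -4, 10), (np.float64(648.5000001229346), 28, 1, 10), (np.float64(648.5277779642493), 33, -3, 10), (np.float64(648.7500001098961), 32, -3, 10), (np.float64(648.9166666530073), 29, 1, 10), (np.float64(649.1388890147209), 32, -1, 8)]
[(np.float64(651.0277779530734), 26, 3, 10), (np.float64(648.5000001229346), 28, 1, 10), (np.float64(647.388888951391), 30, 0, 10), (np.float64(647.6388891283423), 32, -2, 10), (np.float64(649.8888891171664), 34, -4, 10), (np.float64(652.1111113484949), 36, -5, 8), (np.float64(656.750000083819), 38, -5, 6)]
a=-1,b=6 [(np.float64(715.9166668429971), 24), (np.float64(707.4166666995734), 25), (np.float64(699.6944447234273), 26), (np.float64(690.9999999962747), 27), (np.float64(682.1666666902602), 28), (np.float64(673.666666790843), 29), (np.float64(665.416666759178), 30), (np.float64(657.916666643694), 31), (np.float64(655.1388890258968), 32), (np.float64(653.8888891935349), 33), (np.float64(654.3611112236977), 34), (np.float64(658.1666666641831), 35), (np.float64(664.1666666697711), 36), (np.float64(670.9444444943219), 37), (np.float64(679.3333333954215), 38), (np.float64(685.9722222480923), 39), (np.float64(692.9166667610407), 40)]
```

Run:
```python
from h import *
p=manip.camera('top'); q=manip.camera('side')
for n in ['purple_tube','red_tube','pen','cell_jar']:
    print(n,[np.round(x['location'],0) for c in (p,q) for x in manip.search_frame(c,n)[:1]])
s=manip.read_state(); print(s['clock'],s['eef_pos'],s['finger_gap'],s['wrist_force'],np.abs(s['qd']).max())
print(manip.sign_off())
```

```text
purple_tube [array([ 456., -275.,   69.])]
red_tube [array([ 477., -231.,   80.])]
pen [array([446., -18.,   6.]), array([448., -27.,  13.])]
cell_jar [array([581.,  -2.,  32.])]
13.4833 [527.01438042 154.90109411 220.83699784] 15.58028179039523 [ 0.14954222 -0.01900955 -0.53728457] 0.0020334118505450543
the job is handed in; nothing more can be done
None
```

I took the green-capped tube out of the rack by its cap and handed the job in with the arm still holding it at the camera's focus point, cap end up. The job used 13.5 s of the 32 s allowed.

The moves cannot tilt the tool, so I leaned the tube by pushing it against the rack's top-plate edges while holding it lightly (6 N). The first push tilted it to about 38°, and a push from the other side brought it back to about 30°. I then raised the grip to 15 N and carried it over.

**Last checks**
- **Lean:** 30–31° from the push geometry, the wrist camera and a fit to the side picture. A cruder side measurement read 35°, but the same method also read a few degrees high earlier, because the finger hides part of the cap.
- **Position:** I estimate the middle of the label is within about 2–3 mm of the focus point. The wrist picture shows the tube in line with the yellow mark and the stand.
- **Disagreement:** the side picture puts the tube about 3 mm higher than I assumed. It also shows the camera's ring about 5 mm away from where I predicted it. I took both as calibration error at that height and did not correct for them.
- **Steadiness:** the arm was still at hand-in, the wrist force was under 1 N, and the fingers were closed on the 16 mm cap.
- **Other things:** the red and purple tubes, pen and jar are where they were at the start, as far as the networks can tell. The red and purple tubes and the jar each showed in only one of the two final pictures. The arm was not seen to touch the camera or its stand.

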